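Tighten the lens retaining ring of a microscope light base

ROBOT

A 6-joint arm with a two-finger parallel gripper is mounted at the origin on a cart in front of the work surface, level with it; the furniture and walls round the work are solid. World frame = base frame: x ahead of the robot, y to its left, z up, the work surface at z = 0. Lengths are in m, angles in rad, forces in N, time in s.
With the tool pointing down it reaches from about 0.25 to 0.725 m from the base axis. Payload 4 kg.
Tool frame: the origin (TCP) lies midway between the tips of the shut fingers; the grasp point (between the pads) lies 19 mm behind it; x points along the fingers, y is the direction in which the jaws open and shut, and the axes are right-handed (so a half turn about x gives the same grasp; the last joint's range is limited). The gripper opens to 85 mm and grips with 20 to 120 N. Pads are 22 mm wide; open, the fingers measure 114 mm over their backs; the gripper's body (76 mm by 85 mm) begins 54 mm behind the grasp point. The pads swing forward as they close: fully open they stand 13 mm farther back than shut.
Start: joints at [1.288, 0.241, 0.005, 1.335, 0, 1.571], TCP at [0.14, 0.48, 0.231] pointing down, gripper open.
Joint ranges: [-2.72, 2.72], [-1.05, 1.87], [-1.09, 1.28], [-1.99, 2.15], [-1.42, 1.44], [-3.14, 3.14]. Speed limits (rad/s): [2.79, 2.79, 3.14, 3.14, 3.14, 3.14].

INTERFACE

Orientations are given as a unit quaternion [x, y, z, w].
In Python, from workcell import * gives the robot as it stands.
- The arm moves only by the tool play_rows, never from a script. Its argument "plan" is a list of rows, each a list of 7 numbers: the shift along the tool's x, y, z in mm, then the turn, a rotation vector about the tool's x, y, z in rad, then the closure, from -1 (fully open) to 1 (shut). In form: [[x, y, z, rx, ry, rz, grip], ...]. A call has 1 to 20 rows; each row shifts and turns the commanded pose from where the row before left it, along the tool's axes as they then stand; what a row does not reach is not made up. A row lasts 1/12 s, in which the tool goes at most 41.7 mm and 7.16 degrees, less where a joint would pass 70% of its speed; a pose out of reach is approached as far as the arm can. A call with a gripper value outside its range is refused whole. The fingers move at their own pace and stop on an object; the grip force is fixed at half the most. Time passes only in rows, so rows that do not move let the fingers close. It gives the time, the measured TCP pose, the force and the opening at its end, in the units of the state.
- get_obs(): the state, without advancing time (a new reading comes with each control period).
- camera(name): name is "scene" or "side" or "wrist"; returns a dict with "frame" (400x640x3 uint8, red, green, blue), "depth" (400x640 float32, m along the optical axis (not along the pixel's ray), 0 where there is no reading), "fx", "fy", "cx", "cy" (pixels), "camera_from_world" (4x4, takes a point from world to camera coordinates). Camera axes: x right, y up, looking along -z (the intrinsics and any distortion apply to the point x, -y, -z); pixel columns grow to the right and rows downward; lengths in m; the calibration is good to about 2 mm. A picture is of the moment at which its call begins.
- job_done(): hands the job in, once; it reports no verdict.
Trained networks look in a picture, given as the dict that the camera call returned (one of the last four; its "shot" number tells which), for a name from the list of things; names that differ only in an ending like _2 or _b are one class to them, and where a whole thing is asked for, a point or a joint stands for the part that bears it (a point fixed in the world has none). Each returns a list of dicts, best first, with "confidence" (0 to 1); they miss things now and then, are a little off and sometimes report something else, mostly with a low value. They report only what shows in the picture. A call takes as long as a camera call.
- search_frame(thing, picture): "centre" ([x, y, z] in m, in world coordinates, good to about 4 mm: the middle of the surface that is visible of it).
- pinpoint(thing, picture): "centre" ([x, y, z] in m, in world coordinates, good to about 4 mm: a listed point, or the origin of a listed thing).
The state is a dict: "clock": time; "joint_pos": joint angles; "joint_vel": joint speeds; "tau": joint torques, N m; "eef_pos": TCP position; "tool_rot": TCP orientation; "ft_force": force on the tool from outside, world axes, zero at the start; "ft_torque": the same for the moment, N m; "grip_width": finger opening in m.
Only numpy, scipy, OpenCV 4.12 (cv2) and the standard library are available. Lean on these libraries where they do the work, as an engineer would, in place of code of your own. Each camera call takes 0.05 s, during which the arm holds its last target. There are 200 camera calls.

TASK

The lens in the round microscope light base is held by a recessed ring that has come loose. Take the spanner whose pins fit the two holes of the ring, set both pins fully into the holes, and turn the ring clockwise (seen from above) until it is home at its stop, where the mark on the ring meets the mark on the rim. Then let go and leave the spanner standing upright in the ring; leave the other spanner in its rest.

Things in the scene. Friction and masses are not known exactly. Their poses are not given: they have to be found in the camera images.
- wide_spanner_grip (a point): Two-pin spanner that fits, upright in a wooden rest (118x32x20 mm), loose, 0.16 kg: steel bar 100x22x12 mm, 2 pins 9 mm thick, 14 mm long, 82 mm apart under it; black handle 36 (along bar) x 20 (across) x 46 mm high on top: grip its flats. Point: handle centre, 39 mm above the bar's underside, 53 above the pin tips, 23 below the top. x along the bar, y across, z up; half a turn is the same.
- narrow_spanner_grip (a point): Spanner that does not fit: the same shape with a shorter bar (68 mm) and pins 50 mm apart, in an identical rest; the two rests may stand in either order. Leave it. Point: centre of its handle, 53 mm above its pin tips. x along the bar, y across, z up.
- ring_hub (a point): Centre of the bright ring's top face (46 mm above the desk). Ring 120 mm outside, 46 mm bore, 12 mm thick. Two opposite curved through holes centred 41 mm from the axis, 22 mm wide radially, 36 degrees (26 mm) long, 16 mm deep from the top face to the floor below. Pins fully in, the spanner's bar rests on this face. Frame turns with the ring: x through both hole centres, z up; half a turn is the same.
- light_base: Fixed round grey light base, 150 mm in diameter, 52 mm high, with the ring and a glass lens in a recess 122 mm across; the ring's top is 6 mm below the rim. Origin: centre of its underside; z up; a small black wheel sticks out at its -x side.
- lens_ring (a joint): Ring angle, rad: 0 loose, 0.95 home at its stop; grows clockwise seen from above; starts at 0 to 0.25. Stays where left, needs 0.12 N m. Pins set mid-hole move about 0.2 rad of free play before the ring follows. A short black line on the ring (its +y side) meets a black line on the rim when home.

How it is judged:
On the way, in this order (a step that is already met when the one before it is completed fails the run):
1. both pins of the wide spanner are fully in the ring's holes (horizontal distance between wide_spanner_grip and ring_hub below 0.02 m and z of wide_spanner_grip in the frame of ring_hub below 0.045 m and angle between the x axis of wide_spanner_grip and the x axis of ring_hub, either way round below 0.4 rad and angle between wide_spanner_grip's own z axis and vertical below 0.25 rad), for 0.2 s.
2. the ring is turned home with the spanner in it (all of step 1 and value of joint lens_ring above 0.77 rad), for 0.2 s.
At the end, for the whole second after the job is handed in: The ring is within about 10 degrees of its stop (over 0.77 rad) and the wide spanner stands released, upright within 14 degrees, both pins fully in the holes: handle centre under 45 mm above the ring face, within 20 mm of its axis, bar within 0.4 rad of the line of holes (all of step 2 and velocity of joint lens_ring below 0.05 rad/s); the robot touches nothing.
It fails at once if the narrow spanner is taken or pushed from its rest (distance of narrow_spanner_grip from where it was at the start of the episode above 0.04 m).
It also fails if it takes over 43 s, if anything falls off the work surface, if the arm or the gripper's body presses on something with over 40 N, if the wrist force passes 120 N, or if a joint passes its speed limit or range.

## Working session

There is one attempt and no reset: what is moved stays moved. The work goes in short steps, Python scripts to look and compute and a tool call to move; the robot and the scene stay as the last step left them, time stands still between calls to the robot, and variables do not carry over. Pictures are saved under pics/ and viewed, about 8 in all and at most 12, crops included, and the job is handed in when it is done.

Besides the shell and the picture viewer there is one more tool, called after "Call:" by a JSON object that holds its "op" and its "data", one argument or row to a line. play_rows: Moves the arm, as the interface text tells. Its arguments: {"type":"object","properties":{"plan":{"type":"array","items":{"type":"array","items":{"type":"number"}}}},"required":["plan"]}

```bash
mkdir -p pics
cat > h.py <<'E'
from workcell import *
import numpy as np, cv2
from scipy.spatial.transform import Rotation as R
def save(c,n): cv2.imwrite('pics/'+n,cv2.cvtColor(c['frame'],cv2.COLOR_RGB2BGR))
def w2p(c,p):
    q=c['camera_from_world']@np.r_[p,1]; return np.array([c['cx']+c['fx']*q[0]/-q[2],c['cy']-c['fy']*q[1]/-q[2]])
def cloud(c):
    d=c['depth'];v,u=np.mgrid[:d.shape[0],:d.shape[1]]
    P=np.stack([(u-c['cx'])/c['fx']*d,-(v-c['cy'])/c['fy']*d,-d,np.ones_like(d)],-1)
    return (P@np.linalg.inv(c['camera_from_world']).T)[...,:3]
E
cat > a.py <<'E'
from h import *
o=get_obs();print({k:np.round(v,3) for k,v in o.items()})
ims=[]
for n in ['scene','side','wrist']:
    c=camera(n);ims.append(c['frame']);print(n,c['fx'],np.round(np.linalg.inv(c['camera_from_world'])[:3],2).tolist(),[k for k in c])
    for t in ['wide_spanner_grip','narrow_spanner_grip','ring_hub','light_base']:
        print(t,[(np.round(r['centre'],3),round(r['confidence'],2)) for r in pinpoint(t,c)[:2]])
    np.savez(f'{n}.npz',**{k:v for k,v in c.items() if k!='shot'})
cv2.imwrite('pics/scene.png',ims[0][...,::-1]);cv2.imwrite('pics/side.png',ims[1][...,::-1]);cv2.imwrite('pics/wrist.png',ims[2][...,::-1])
E
python3 a.py
```

```text
{'clock': np.float64(0.0), 'joint_pos': array([ 1.288,  0.241,  0.004,  1.335, -0.   ,  1.571]), 'joint_vel': array([-0.002,  0.001,  0.   ,  0.   , -0.002, -0.   ]), 'tau': array([-1.0000e-03, -3.7231e+01,  2.5241e+01,  1.7000e-02, -0.0000e+00,
       -0.0000e+00]), 'eef_pos': array([0.139, 0.48 , 0.23 ]), 'tool_rot': array([ 0.099,  0.7  , -0.1  ,  0.7  ]), 'ft_force': array([-0.356,  0.24 , -0.155]), 'ft_torque': array([ 0.   , -0.021, -0.014]), 'grip_width': np.float64(0.086)}
scene 372.33293908037336 [[0.89, 0.21, -0.4, 0.11], [-0.45, 0.37, -0.81, -0.85], [-0.03, 0.91, 0.42, 0.44]] ['frame', 'depth', 'fx', 'fy', 'cx', 'cy', 'camera_from_world', 'shot']
wide_spanner_grip [(array([ 0.435, -0.359,  0.056]), 0.68)]
narrow_spanner_grip [(array([ 0.434, -0.207,  0.062]), 0.91)]
ring_hub [(array([0.492, 0.07 , 0.044]), 0.67)]
light_base [(array([0.49 , 0.068, 0.004]), 0.84)]
side 510.0076891426752 [[-1.0, 0.03, -0.07, 0.38], [-0.08, -0.41, 0.91, 0.71], [-0.0, 0.91, 0.41, 0.46]] ['frame', 'depth', 'fx', 'fy', 'cx', 'cy', 'camera_from_world', 'shot']
wide_spanner_grip [(array([ 0.438, -0.361,  0.06 ]), 0.62)]
narrow_spanner_grip [(array([ 0.433, -0.208,  0.06 ]), 0.74)]
ring_hub [(array([0.493, 0.068, 0.046]), 0.59)]
light_base [(array([0.489, 0.067, 0.002]), 0.92)]
wrist 281.5971711129569 [[0.28, -0.91, -0.31, 0.06], [0.96, 0.27, 0.09, 0.5], [0.0, -0.32, 0.95, 0.37]] ['frame', 'depth', 'fx', 'fy', 'cx', 'cy', 'camera_from_world', 'shot']
wide_spanner_grip []
narrow_spanner_grip []
ring_hub []
light_base []
```

View pics/scene.png

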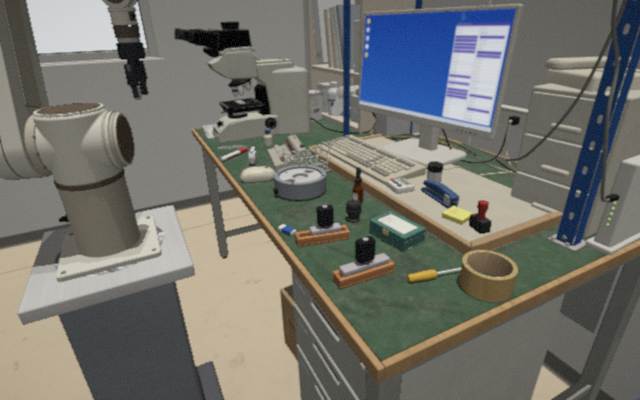

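View pics/side.png

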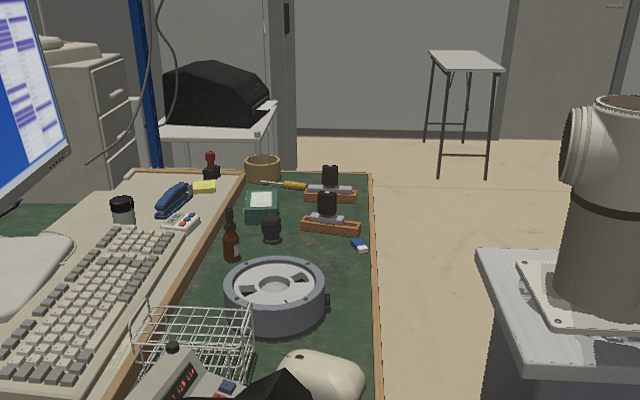

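The scene view shows the far spanner (365,262) with the longer bar and the near one (322,230) with the shorter bar. The light base is at (300,180), and the networks agree. Next I'll get the bar and ring yaws from depth.

```bash
cat > b.py <<'E'
from h import *
o=get_obs();M=R.from_quat(o['tool_rot']).as_matrix();print(np.round(M,2).tolist(),o['eef_pos'])
for n in ['scene','side']:
    c=dict(np.load(n+'.npz'));P=cloud(c)
    for nm,ce in [('wide',(.436,-.36)),('nar',(.434,-.207))]:
        m=(np.hypot(P[...,0]-ce[0],P[...,1]-ce[1])<.075)&(c['depth']>0)
        for lo,hi in [(.008,.019),(.024,.036),(.045,.075),(.078,.1)]:
            q=P[m&(P[...,2]>lo)&(P[...,2]<hi)]
            if len(q)<8: continue
            (cx,cy),(w,h),a=cv2.minAreaRect(q[:,:2].astype(np.float32)*1000)
            print(n,nm,lo,len(q),np.round([cx,cy,w,h,a],1),'zmax',q[:,2].max().round(4))
    m=(np.hypot(P[...,0]-.491,P[...,1]-.068)<.11)&(c['depth']>0)
    q=P[m];r=np.hypot(q[:,0]-.491,q[:,1]-.068)
    print('rim z',np.median(q[(r>.063)&(r<.073),2]),'ring',np.median(q[(r>.027)&(r<.055),2]))
    # tallest stuff
    a=(c['depth']>0)&(abs(P[...,1]+.1)<.4)&(P[...,0]>.2)&(P[...,0]<.62)
    print('max z',P[a][:,2].max(), P[a][P[a][:,2].argmax()])
E
python3 b.py
```

```text
[[0.0, 0.28, 0.96], [0.0, 0.96, -0.28], [-1.0, 0.0, 0.0]] [0.13953525 0.48013751 0.23132716]
scene wide 0.008 310 [ 431.2 -373.    29.8  120.9   75.6] zmax 0.019
scene wide 0.024 433 [ 435.4 -360.8   23.7   99.5   87.5] zmax 0.0359
scene wide 0.045 283 [ 432.5 -366.5   17.6   37.1   61.3] zmax 0.0749
scene wide 0.078 121 [ 435.3 -360.4   21.2   34.7   88.3] zmax 0.0834
scene nar 0.008 288 [ 425.4 -204.4   35.3  117.7   76.5] zmax 0.019
scene nar 0.024 206 [ 433.4 -206.5   25.4   68.6   75.1] zmax 0.0356
scene nar 0.045 205 [ 429.5 -212.1   12.2   35.4   61.5] zmax 0.0747
scene nar 0.078 78 [ 432.2 -207.7   18.1   34.    80.1] zmax 0.0836
rim z 0.02816045343607454 ring 0.04579870041447154
max z 0.10230505291793285 [ 0.59100226 -0.08321765  0.10230505]
side wide 0.008 164 [ 435.1 -351.9   29.2  116.4   90. ] zmax 0.019
side wide 0.024 279 [ 437.6 -355.7   26.2   99.2   89.2] zmax 0.0359
side wide 0.045 200 [ 436.5 -348.7   33.5   11.2    2.1] zmax 0.0749
side wide 0.078 65 [ 437.7 -354.    21.3   33.9   83.4] zmax 0.0835
side nar 0.008 354 [ 426.9 -198.9   32.   117.7   77.4] zmax 0.019
side nar 0.024 252 [ 434.1 -202.3   24.4   68.1   77.7] zmax 0.0357
side nar 0.045 279 [ 433.3 -197.2   37.3   17.1    6.3] zmax 0.0749
side nar 0.078 91 [ 433.7 -201.9   18.6   33.9   78.5] zmax 0.0842
rim z 0.05065505464055914 ring 0.04694764125729764
max z 0.103263346512178 [ 0.59336468 -0.07651454  0.10326335]
```

```bash
cat > c.py <<'E'
from h import *
S=800/.16; C=np.array([.491,.068])
for n in ['scene','side']:
    c=dict(np.load(n+'.npz'))
    # rectify plane z=.046
    H,_=cv2.findHomography(np.array([w2p(c,[C[0]+a,C[1]+b,.046]) for a,b in [(-.08,.08),(.08,.08),(.08,-.08),(-.08,-.08)]]),np.array([[0,0],[399,0],[399,399],[0,399.]]))
    im=cv2.warpPerspective(c['frame'],H,(400,400));cv2.imwrite(f'{n}r.png',im[...,::-1])
cv2.imwrite('pics/rect.png',np.hstack([cv2.imread('scener.png'),cv2.imread('sider.png')]))
E
python3 c.py
```

```text
(no output)
```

View pics/rect.png

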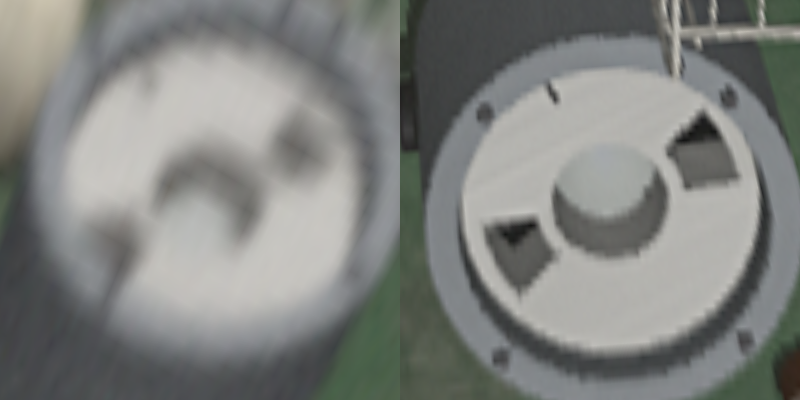

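The rectified side view (2.5 px/mm) shows holes at (702,152) and (519,252). That puts the hub near (0.495, 0.067) with hole yaw ≈ +28.6°. The ring mark at (552,93) is consistent with that. Moving toward the wide spanner.

Call:
{"op": "play_rows", "data": {
  "plan": [
    [0,0,0,-0.081,0,0,-1],
    [0,0,0,-0.081,0,0,-1],
    [0,0,0,-0.08,0,0,-1],
    [0,-34.5,13.8,0,0,0,-1],
    [0,-34.5,13.8,0,0,0,-1],
    [0,-34.5,13.8,0,0,0,-1],
    [0,-34.5,13.8,0,0,0,-1],
    [0,-34.5,13.8,0,0,0,-1],
    [0,-34.5,13.8,0,0,0,-1],
    [0,-34.5,13.8,0,0,0,-1],
    [0,-34.5,13.8,0,0,0,-1],
    [0,-34.5,13.8,0,0,0,-1],
    [0,-34.5,13.8,0,0,0,-1],
    [0,-34.5,13.8,0,0,0,-1],
    [0,-34.5,13.8,0,0,0,-1],
    [0,-34.5,13.8,0,0,0,-1],
    [0,-34.5,13.8,0,0,0,-1],
    [0,-34.5,13.8,0,0,0,-1],
    [0,-34.5,13.8,0,0,0,-1],
    [0,-34.5,13.8,0,0,0,-1]
  ]
}}

```text
clock: 2.42
eef_pos: [0.3502, -0.1176, 0.2316]
tool_rot: [0.015, 0.707, -0.015, 0.707]
ft_force: [0.9, 0.0, 1.2]
grip_width: 0.0858
```

Call:
{"op": "play_rows", "data": {
  "plan": [
    [4.5,-34.1,13.7,0,0,0,-1],
    [4.5,-34.1,13.7,0,0,0,-1],
    [4.5,-34.1,13.7,0,0,0,-1],
    [4.5,-34.1,13.7,0,0,0,-1],
    [4.5,-34.1,13.7,0,0,0,-1],
    [4.5,-34.1,13.7,0,0,0,-1],
    [4.5,-34.1,13.7,0,0,0,-1],
    [0,0,0,0,0,0,-1],
    [0,0,0,0,0,0,-1]
  ]
}}

```text
clock: 3.17
eef_pos: [0.4358, -0.3591, 0.198]
tool_rot: [0.016, 0.708, -0.015, 0.706]
ft_force: [-0.7, 0.1, 0.1]
grip_width: 0.0853
```

```bash
cat > d.py <<'E'
from h import *
o=get_obs();M=R.from_quat(o['tool_rot']).as_matrix();print(np.round(o['eef_pos'],4),'yaw',np.degrees(np.arctan2(M[1,1],M[0,1])),'j6',o['joint_pos'][5])
c=camera('wrist');save(c,'w1.png')
for t in ['wide_spanner_grip','narrow_spanner_grip']: print(t,[(np.round(r['centre'],3),round(r['confidence'],2)) for r in pinpoint(t,c)[:2]])
P=cloud(c)
for lo,hi in [(.008,.021),(.026,.038),(.078,.09)]:
    q=P[(np.hypot(P[...,0]-.436,P[...,1]+.36)<.075)&(c['depth']>0)&(P[...,2]>lo)&(P[...,2]<hi)]
    if len(q)<8: continue
    (a,b),(w,h),g=cv2.minAreaRect(q[:,:2].astype(np.float32)*1000)
    print(lo,len(q),np.round([a,b,w,h,g],1),np.median(q,axis=0).round(4))
E
python3 d.py
```

```text
[ 0.4358 -0.3591  0.198 ] yaw 87.52781623288995 j6 -0.6461378488870542
wide_spanner_grip [(array([ 0.433, -0.357,  0.062]), 0.94)]
narrow_spanner_grip [(array([ 0.429, -0.208,  0.061]), 0.62), (array([ 0.435, -0.359,  0.06 ]), 0.21)]
0.008 916 [ 434.3 -359.7   31.8  118.    87.5] [ 0.4171 -0.3582  0.0195]
0.026 822 [ 435.4 -360.    21.    98.8   88. ] [ 0.408  -0.3592  0.0313]
0.078 631 [ 435.2 -359.5   19.2   33.6   88.1] [ 0.4344 -0.3594  0.0811]
```

View pics/w1.png

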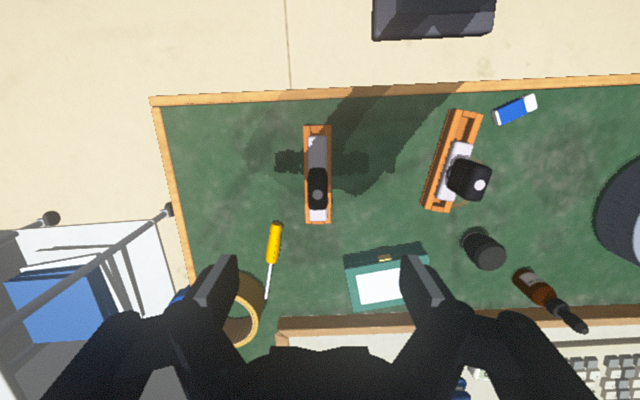

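The picture shows the wide spanner in its rest at (318,175), midway between the jaws. The narrow one is at (460,175), well clear. Descending and gripping.

Call:
{"op": "play_rows", "data": {
  "plan": [
    [30,0,0,0,0,0,-1],
    [30,-0.3,-0.3,0,0,0,-1],
    [30,-0.3,-0.3,0,0,0,-1],
    [30,0,0,0,0,0,-1],
    [25,0,0,0,0,0,-1],
    [10,0,0,0,0,0,-1],
    [0,0,0,0,0,0,-1],
    [0,0,0,0,0,0,1],
    [0,0,0,0,0,0,1],
    [0,0,0,0,0,0,1],
    [0,0,0,0,0,0,1],
    [0,0,0,0,0,0,1],
    [0,0,0,0,0,0,1],
    [0,0,0,0,0,0,1],
    [0,0,0,0,0,0,1]
  ]
}}

```text
clock: 4.57
eef_pos: [0.4361, -0.359, 0.0459]
tool_rot: [0.014, 0.706, -0.015, 0.708]
ft_force: [-1.0, 0.2, 5.7]
grip_width: 0.0193
```

Call:
{"op": "play_rows", "data": {
  "plan": [
    [-10,0,0,0,0,0,1],
    [-20,0,0,0,0,0,1],
    [-30,0,0,0,0,0,1],
    [-30,0,0,0,0,0,1],
    [-30,0,0,0,0,0,1],
    [-20,0,0,0,0,0,1],
    [0,0,0,0,0,0,1]
  ]
}}

```text
clock: 5.15
eef_pos: [0.4375, -0.3601, 0.1902]
tool_rot: [0.013, 0.704, -0.016, 0.709]
ft_force: [0.5, -0.6, -1.3]
grip_width: 0.0189
```

```bash
cat > e.py <<'E'
from h import *
o=get_obs();M=R.from_quat(o['tool_rot']).as_matrix();e=o['eef_pos'];print(np.round(e,4),'yaw',np.degrees(np.arctan2(M[1,1],M[0,1])),o['ft_force'],o['grip_width'])
c=camera('side');P=cloud(c);save(c,'s2.png')
for t in ['wide_spanner_grip','ring_hub']: print(t,[(np.round(r['centre'],3),round(r['confidence'],2)) for r in pinpoint(t,c)[:2]])
q=P[(c['depth']>0)&(P[...,0]>.3)&(P[...,0]<.68)&(P[...,1]>-.02)&(P[...,1]<.4)];i=q[:,2]>.075
print('tall near base',len(q[i]), np.percentile(q[i],[0,50,100],axis=0).round(3) if i.any() else '')
c=camera('scene')
print([(np.round(r['centre'],3),round(r['confidence'],2)) for r in pinpoint('wide_spanner_grip',c)[:2]])
x,y=w2p(c,e).astype(int);im=cv2.resize(c['frame'][max(0,y-60):y+60,x-80:x+80],None,fx=4,fy=4,interpolation=cv2.INTER_CUBIC);cv2.imwrite('pics/s2c.png',im[...,::-1])
E
python3 e.py
```

```text
[ 0.4375 -0.3601  0.1902] yaw 87.65953068985353 [ 0.46561676 -0.56678439 -1.29064986] 0.018882757827260316
wide_spanner_grip [(array([ 0.435, -0.36 ,  0.204]), 0.97)]
ring_hub [(array([0.493, 0.069, 0.045]), 0.67)]
tall near base 303 [[0.506 0.168 0.075]
 [0.584 0.223 0.083]
 [0.646 0.259 0.088]]
[(array([ 0.433, -0.353,  0.195]), 0.65)]
```

View pics/s2c.png

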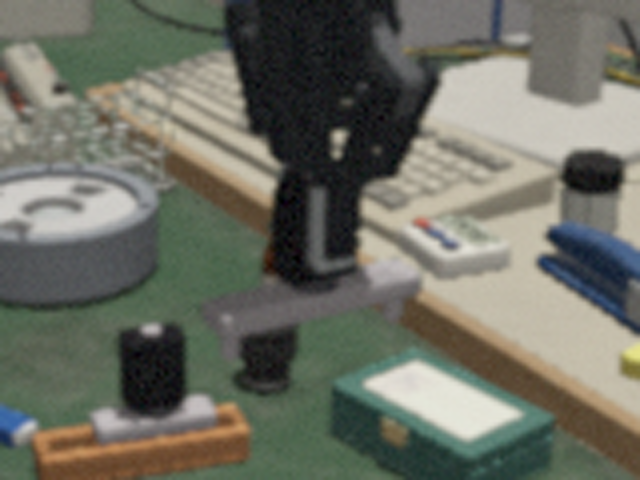

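The crop shows the wide spanner held level at (320,290), and the narrow one still in its rest. Moving over the ring and turning to the hole line.

Call:
{"op": "play_rows", "data": {
  "plan": [
    [0,20,2,0,0,0,1],
    [0,38,3.4,0,0,0,1],
    [0,38,3.4,0,0,0,1],
    [0,38,3.4,0,0,0,1],
    [0,38,3.4,0,0,0,1],
    [0,38,3.4,0,0,0,1],
    [0,38,3.4,0,0,0,1],
    [0,38,3.4,0,0,0,1],
    [0,38,3.4,0,0,0,1],
    [0,38,3.4,0,0,0,1],
    [0,38,3.4,0,0,0,1],
    [0,29,3.4,0,0,0,1],
    [0,0,0,-0.07,0,0,1],
    [0,0,0,-0.07,0,0,1],
    [0,0,0,-0.08,0,0,1],
    [0,0,0,-0.08,0,0,1],
    [0,0,0,-0.08,0,0,1],
    [0,0,0,-0.08,0,0,1],
    [0,0,0,-0.075,0,0,1],
    [0,0,0,0,0,0,1]
  ]
}}

```text
clock: 7.07
eef_pos: [0.4912, 0.0685, 0.183]
tool_rot: [-0.173, 0.687, 0.174, 0.684]
ft_force: [-0.1, 0.4, -1.7]
grip_width: 0.0194
```

```bash
cat > f.py <<'E'
from h import *
import sys
o=get_obs();M=R.from_quat(o['tool_rot']).as_matrix();e=o['eef_pos'];yw=np.degrees(np.arctan2(M[1,1],M[0,1]));print(o['clock'],np.round(e,4),'yaw',yw,o['ft_force'].round(1),o['grip_width'])
C=np.array([.4945,.067]);out=[]
for n in ['wrist','side']:
    c=camera(n)
    for t in ['wide_spanner_grip','ring_hub']: print(n,t,[(np.round(r['centre'],4),round(r['confidence'],2)) for r in pinpoint(t,c)[:2]])
    H,_=cv2.findHomography(np.array([w2p(c,[C[0]+a,C[1]+b,.046]) for a,b in [(-.08,.08),(.08,.08),(.08,-.08),(-.08,-.08)]]),np.array([[0,0],[400,0],[400,400],[0,400.]]))
    out.append(cv2.warpPerspective(c['frame'],H,(400,400)))
    if n=='wrist':
        P=cloud(c);z0=e[2]-.039+.020
        q=P[(c['depth']>0)&(abs(P[...,2]-(e[2]-.013))<.006)&(np.hypot(P[...,0]-e[0],P[...,1]-e[1])<.06)]
        if len(q)>20:
            (a,b),(w,h),g=cv2.minAreaRect(q[:,:2].astype(np.float32)*1000);print('bar',len(q),np.round([a,b,w,h,g],1),np.median(q[:,2]))
cv2.imwrite(f'pics/{sys.argv[1]}.png',np.hstack(out)[...,::-1])
E
python3 f.py r1
```

```text
7.0667 [0.4912 0.0685 0.183 ] yaw 118.38379024295789 [-0.1  0.4 -1.7] 0.019379862212077593
wrist wide_spanner_grip [(array([0.4899, 0.0709, 0.1939]), 0.8)]
wrist ring_hub []
bar 2258 [466.2  55.3  44.   22.1  28.3] 0.1687071174891685
side wide_spanner_grip [(array([0.4913, 0.0645, 0.1974]), 0.63)]
side ring_hub [(array([0.495 , 0.0655, 0.0467]), 0.65)]
```

View pics/r1.png

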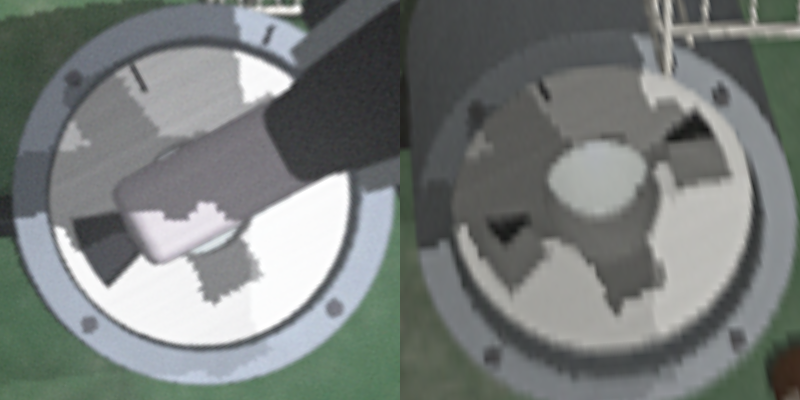

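The wrist view, rectified on the left, shows:
- ring centre at (200,196), hub ≈ (0.495, 0.068)
- ring mark at (137,77)
- rim mark at (268,36), so about 51° clockwise to go
- bar lined up with the holes

Correcting by a few mm and descending.

Call:
{"op": "play_rows", "data": {
  "plan": [
    [20,-1.1,1.6,0,0,0,1],
    [30,-1.2,1.7,0,0,0,1],
    [25,0,0,0,0,0,1],
    [12,0,0,0,0,0,1],
    [0,0,0,0,0,0,1],
    [0,0,0,0,0,0,1]
  ]
}}

```text
clock: 7.87
eef_pos: [0.4958, 0.0681, 0.0974]
tool_rot: [-0.173, 0.686, 0.173, 0.685]
ft_force: [-0.7, -0.0, -0.7]
grip_width: 0.0193
```

Call:
{"op": "play_rows", "data": {
  "plan": [
    [6,0,0,0,0,0,1],
    [6,0,0,0,0,0,1],
    [5,0,0,0,0,0,1],
    [3,0,0,0,0,0,1],
    [2,0,0,0,0,0,1],
    [1.5,0,0,0,0,0,1],
    [0,0,0,0,0,0,1],
    [0,0,0,0,0,0,1]
  ]
}}

```text
clock: 8.53
eef_pos: [0.4964, 0.0682, 0.0744]
tool_rot: [-0.173, 0.686, 0.173, 0.686]
ft_force: [0.1, 0.6, -0.8]
grip_width: 0.0194
```

Call:
{"op": "play_rows", "data": {
  "plan": [
    [1,0,0,0,0,0,1],
    [1,0,0,0,0,0,1],
    [0.5,0,0,0,0,0,1],
    [0,0,0,0,0,0,1],
    [0,0,0,0,0,0,1]
  ]
}}

```text
clock: 8.95
eef_pos: [0.4964, 0.0682, 0.0719]
tool_rot: [-0.173, 0.686, 0.173, 0.686]
ft_force: [0.6, -0.4, -2.4]
grip_width: 0.0196
```

Call:
{"op": "play_rows", "data": {
  "plan": [
    [0.7,0,0,0,0,0,1],
    [0.5,0,0,0,0,0,1],
    [0,0,0,0,0,0,1],
    [0,0,0,0,0,0,1]
  ]
}}

```text
clock: 9.28
eef_pos: [0.4965, 0.0681, 0.0718]
tool_rot: [-0.173, 0.685, 0.173, 0.686]
ft_force: [-2.6, -0.8, 5.9]
grip_width: 0.019
```

```bash
python3 f.py r2
```

```text
9.2833 [0.4965 0.0681 0.0718] yaw 118.31156199190954 [-2.6 -0.8  5.9] 0.018976837997194164
wrist wide_spanner_grip [(array([0.4966, 0.0719, 0.0872]), 0.88)]
wrist ring_hub []
bar 2262 [495.   52.3  42.1  92.4  82. ] 0.05735017155498209
side wide_spanner_grip [(array([0.4949, 0.069 , 0.0856]), 0.84)]
side ring_hub [(array([0.49  , 0.0707, 0.0448]), 0.74)]
```

View pics/r2.png

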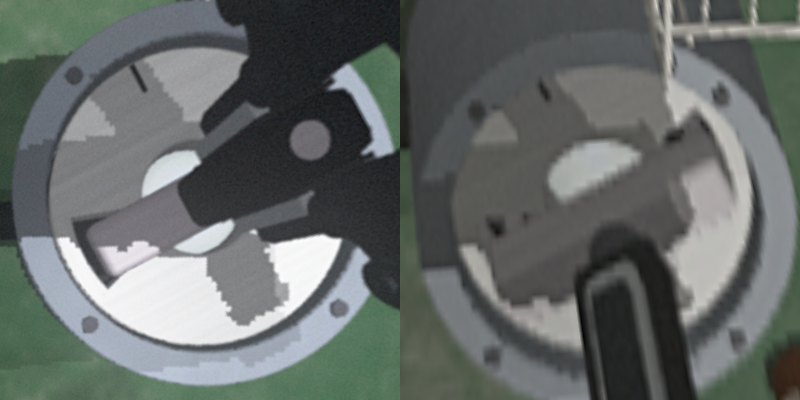

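Both bar ends sit over the holes, the bar top is at z≈0.057 and contact force is 6 N, so the pins are seated. Turning clockwise.

Call:
{"op": "play_rows", "data": {
  "plan": [
    [0,0,0,0.05,0,0,1],
    [0,0,0,0.07,0,0,1],
    [0,0,0,0.07,0,0,1],
    [0,0,0,0.07,0,0,1],
    [0,0,0,0.07,0,0,1],
    [0,0,0,0.07,0,0,1],
    [0,0,0,0.07,0,0,1],
    [0,0,0,0.07,0,0,1],
    [0,0,0,0.07,0,0,1],
    [0,0,0,0.07,0,0,1],
    [0,0,0,0.07,0,0,1],
    [0,0,0,0.07,0,0,1],
    [0,0,0,0.07,0,0,1],
    [0,0,0,0.07,0,0,1],
    [0,0,0,0,0,0,1],
    [0,0,0,0,0,0,1]
  ]
}}

```text
clock: 10.92
eef_pos: [0.4971, 0.0668, 0.0718]
tool_rot: [0.163, 0.687, -0.164, 0.689]
ft_force: [-1.2, -4.4, 5.6]
grip_width: 0.0193
```

```bash
python3 f.py r3; python3 -c "
from h import *
print(get_obs()['ft_torque'])"
```

```text
10.9167 [0.4971 0.0668 0.0718] yaw 63.25634500899104 [-1.2 -4.4  5.6] 0.019281767966889792
wrist wide_spanner_grip [(array([0.4969, 0.0684, 0.0876]), 0.73)]
wrist ring_hub []
bar 2252 [470.9  80.8  22.   42.4  63.4] 0.05732899222857732
side wide_spanner_grip [(array([0.4955, 0.0699, 0.0861]), 0.71)]
side ring_hub [(array([0.4917, 0.068 , 0.0447]), 0.67)]
[-0.90130376  0.4358441   0.04756734]
```

View pics/r3.png

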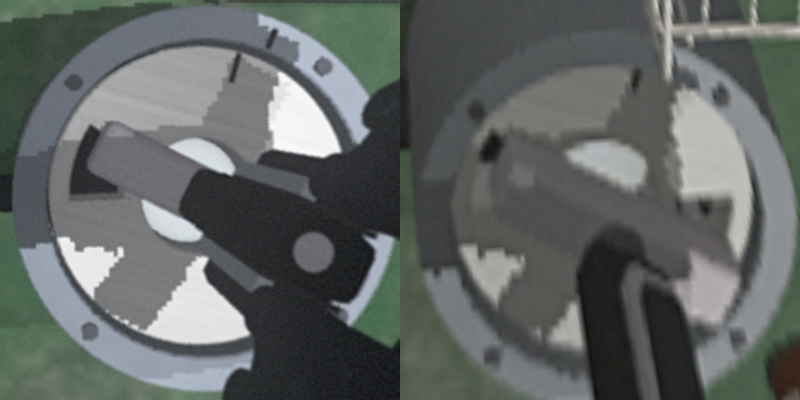

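The ring mark is at (235,68) and the rim mark at (271,38), so about 9° remain.

Call:
{"op": "play_rows", "data": {
  "plan": [
    [0,0,0,0.04,0,0,1],
    [0,0,0,0.04,0,0,1],
    [0,0,0,0.03,0,0,1],
    [0,0,0,0.03,0,0,1],
    [0,0,0,0.02,0,0,1],
    [0,0,0,0.02,0,0,1],
    [0,0,0,0,0,0,1],
    [0,0,0,0,0,0,1]
  ]
}}

```text
clock: 11.88
eef_pos: [0.4969, 0.066, 0.0718]
tool_rot: [0.222, 0.67, -0.225, 0.672]
ft_force: [-1.4, -7.6, 6.7]
grip_width: 0.0196
```

```bash
python3 f.py r4; python3 -c "
from h import *
print(get_obs()['ft_torque'])"
```

```text
11.8833 [0.4969 0.066  0.0718] yaw 53.209897023434856 [-1.4 -7.6  6.7] 0.01958822340426019
wrist wide_spanner_grip []
wrist ring_hub []
bar 2272 [487.   60.2  36.9 100.   29.9] 0.05733919922211014
side wide_spanner_grip [(array([0.4947, 0.0677, 0.0845]), 0.9)]
side ring_hub [(array([0.4959, 0.0678, 0.0476]), 0.87)]
[-1.55960477  0.49855122  1.73782635]
```

View pics/r4.png

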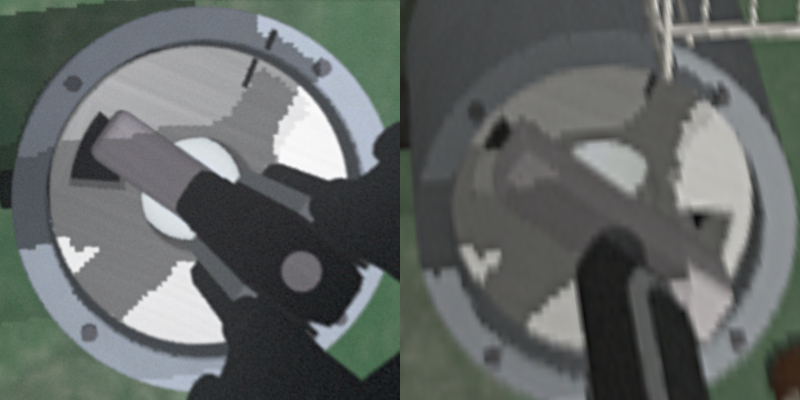

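The marks now meet: ring mark (250,72), rim mark (271,38), and the torque has risen to 1.7 N m at the stop. I'll back off within the free play to relax the twist, then look at the forces before releasing.

Call:
{"op": "play_rows", "data": {
  "plan": [
    [0,0,0,-0.04,0,0,1],
    [0,0,0,-0.04,0,0,1],
    [-0.3,0,0,-0.03,0,0,1],
    [0,0,0,0,0,0,1],
    [0,0,0,0,0,0,1]
  ]
}}

```text
clock: 12.6
eef_pos: [0.4975, 0.0681, 0.0718]
tool_rot: [0.188, 0.681, -0.187, 0.683]
ft_force: [1.1, -1.8, 3.8]
grip_width: 0.0196
```

```bash
python3 -c "
from h import *
o=get_obs();print(o['ft_torque'],o['ft_force'],o['eef_pos'],o['joint_pos'])"
```

```text
[-0.22256222 -0.09860249  0.05505522] [ 1.12773494 -1.80559476  3.76659705] [0.49746447 0.06805636 0.07176443] [ 1.36255220e-01  3.72745742e-01 -2.55185127e-01  9.40364417e-01
 -4.84367287e-04  6.72898659e-01]
```

Call:
{"op": "play_rows", "data": {
  "plan": [
    [0,0,0,0,0,0,-0.3],
    [0,0,0,0,0,0,-0.3],
    [0,0,0,0,0,0,-0.3],
    [0,0,0,0,0,0,-0.3],
    [0,0,0,0,0,0,-0.3],
    [0,0,0,0,0,0,-0.3],
    [-5,0,0,0,0,0,-0.3],
    [-15,0,0,0,0,0,-0.3],
    [-25,0,0,0,0,0,-0.3],
    [-30,0,0,0,0,0,-0.3],
    [-30,0,0,0,0,0,-0.3],
    [-20,0,0,0,0,0,-0.3],
    [0,0,0,0,0,0,-0.3],
    [0,0,0,0,0,0,-0.3],
    [0,0,0,0,0,0,-0.3]
  ]
}}

```text
clock: 13.85
eef_pos: [0.4958, 0.0681, 0.1954]
tool_rot: [0.187, 0.682, -0.187, 0.682]
ft_force: [-0.9, -0.3, -0.2]
grip_width: 0.0559
```

```bash
python3 f.py r5
cat > g.py <<'E'
from h import *
c=camera('wrist');P=cloud(c)
for lo,hi in [(.053,.061),(.1,.115)]:
    q=P[(c['depth']>0)&(P[...,2]>lo)&(P[...,2]<hi)&(np.hypot(P[...,0]-.495,P[...,1]-.068)<.054)]
    if len(q)>8:
        (a,b),(w,h),g=cv2.minAreaRect(q[:,:2].astype(np.float32)*1000);print(lo,len(q),np.round([a,b,w,h,g],1),np.median(q[:,2]))
E
python3 g.py
```

```text
13.85 [0.4958 0.0681 0.1954] yaw 59.30156649121882 [-0.9 -0.3 -0.2] 0.05588600948679829
wrist wide_spanner_grip [(array([0.4973, 0.0693, 0.09  ]), 0.58)]
wrist ring_hub []
side wide_spanner_grip [(array([0.4974, 0.0689, 0.0863]), 0.82)]
side ring_hub [(array([0.4914, 0.0703, 0.0463]), 0.75)]
0.053 962 [496.6  69.8  21.8  98.2  59.8] 0.05734288931365106
0.1 841 [496.5  70.   19.2  34.8  58.6] 0.10701595123506494
```

View pics/r5.png

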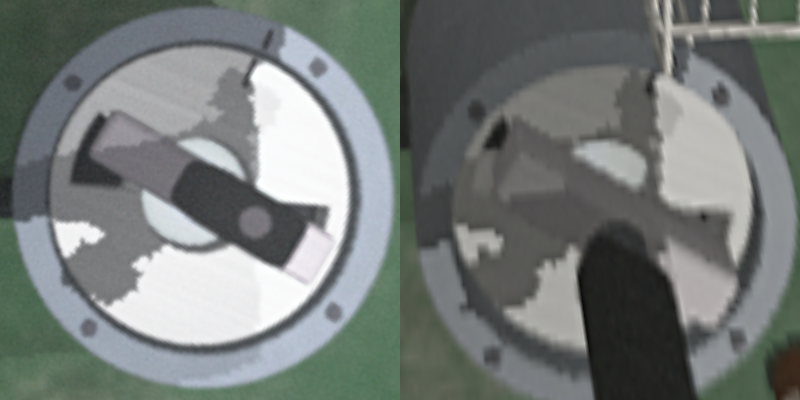

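The spanner stands upright and released. The bar lies flat with its top at z=0.057, at yaw about −30° against a hole line of about −22°, and the marks at (249,70) and (268,40) meet.

```bash
python3 -c "
from workcell import *
print(job_done())"
```

```text
the job is handed in; nothing more can be done
None
```

The job is handed in at about 14 s on the robot clock. I gripped the wide spanner, set both pins fully into the ring's holes, and turned the ring clockwise to its stop. I then eased the twist back within the free play, let go and raised the gripper clear.

My last checks, with no verdict reported back:
- **Ring at its stop:** the ring mark meets the rim mark to within about 2°. Torque rose to 1.7 N m at the stop.
- **Pins in:** the bar lies flat on the ring, with its top at z = 0.057 m. The handle centre is about 40 mm above the ring face and within about 3 mm of its axis.
- **Bar against the holes:** the bar is about 8° (0.14 rad) off the line of holes, within the 0.4 rad limit.
- **Released:** the gripper is open at z = 0.195 m and the force readings are near zero.
- **Narrow spanner:** it was still in its rest when I last looked, just after lifting the wide one. I did not check it again at the end, but the arm did not come near it after that.

The hub estimates from the wrist and side cameras differed by 2–3 mm, and the single readings by up to about 5 mm. That is well within the holes' clearance. No check failed.

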